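# Lay the second course of a brazing-hearth wall in half bond

## Robot

A 6-joint arm with a two-finger parallel gripper is mounted at the origin on a cart in front of the work surface, level with it; the furniture and walls round the work are solid. World frame = base frame: x ahead of the robot, y to its left, z up, the work surface at z = 0. Lengths are in m, angles in rad, forces in N, time in s.
With the tool pointing down it reaches from about 0.35 to 0.975 m from the base axis. Payload 7.1 kg.
Tool frame: the origin (TCP) lies midway between the tips of the shut fingers; the grasp point (between the pads) lies 19 mm behind it; z points along the fingers, y is the line along which they close (so a half turn about z gives the same grasp; the last joint's range is limited). The gripper opens to 88 mm and grips with 3 to 60 N. Pads are 20 mm wide; open, the fingers measure 115 mm over their backs; the gripper's body (75 mm by 178 mm) begins 61 mm behind the grasp point.
Start: joints at [1.175, 0.423, 1.63, -0, 1.089, -0.019], TCP at [0.23, 0.581, 0.191] pointing down, gripper open.
Joint ranges: [-3, 3], [-0.9, 2.11], [0.09, 2.58], [-1.31, 4.45], [0.11, 2.69], [-2.54, 2.54]. Speed limits (rad/s): [2.39, 2.39, 3.01, 3.14, 3.14, 3.14].

## Interface

Orientations are given as a unit quaternion [w, x, y, z].
In Python, from station import move_pose, movel, movej, command_gripper, wait, inverse_kinematics, read_camera, camera_info, MotionError, job_done, get_time, get_joint_pos, get_qvel, get_effort, get_tcp_pos, get_ee_rot, get_ft_force, get_ft_torque, get_grip_width, get_finger_force gives the robot as it stands. Calls block until the motion is done:
- move_pose(position, orientation): joint-space move of the TCP to a pose.
- movel(position, frame=None, v=0.15, until_force=None): straight line of the TCP; frame=None keeps the orientation; v is the mean speed in m/s. With until_force (N) it stops when the force on the tool has changed by that much, and returns True; else False.
- movej(angles): joint-space move.
- command_gripper(opening): opening from 0.0 (shut) to 1.0 (fully open); the grip force is fixed at half the most; returns when the fingers have stopped.
- wait(seconds).
- inverse_kinematics(position, orientation): joint angles nearest the present ones, or None.
- read_camera(name): name is "scene" or "side" or "wrist"; returns the picture (480x640x3 uint8, red, green, blue); there is no depth.
- camera_info(name): a dict with "intrinsics" (3x3 intrinsics, pixels), "T" (4x4, takes a point from camera to world coordinates); the wrist camera has in their place "tool_from_camera" (4x4, takes a point from camera to tool coordinates, whose origin is the TCP and whose axes are the flange's). Camera axes: x right, y up, looking along -z (the intrinsics and any distortion apply to the point x, -y, -z); pixel columns grow to the right and rows downward; lengths in m; the calibration is good to about 2 mm. A picture is of the moment at which its call begins: read the wrist's pose just before it. camera_info takes no time and is no camera call.
A pose or a line that the arm cannot do raises MotionError and nothing moves.
- job_done(): hands the job in; it is judged then, once.
Readings, each from a call of its own:
- get_time(): time.
- get_joint_pos(): joint angles.
- get_qvel(): joint speeds.
- get_effort(): joint torques, N m.
- get_tcp_pos(): TCP position.
- get_ee_rot(): TCP orientation.
- get_ft_force(): force on the tool from outside, world axes, zero at the start.
- get_ft_torque(): the same for the moment, N m.
- get_grip_width(): opening from 0.0 (shut) to 1.0 (fully open).
- get_finger_force(): force on a finger pad.
Only numpy, scipy, OpenCV 4.12 (cv2) and the standard library are available. Lean on these libraries where they do the work, as an engineer would, in place of code of your own. Each camera call takes 0.05 s, during which the arm holds its last target. There are 200 camera calls.

## Task

Lay the second course on the firebrick wall in the brazing hearth, keyed fully down onto the beads of the first course and staggered by half a brick: the full-length brick with the bead, out of the drying rack, goes across the joint below, covering the whole half brick and half of the full one, and the loose half brick goes beside it on the rest. Both lie groove down and bead up, end to end with each other and flush with the ends of the wall below; do not shift the first course, and leave the flat-topped capping brick in the rack and the brush and tape where they are.

Things in the scene. Friction and masses are not known exactly. Their poses are not given: they have to be found in the camera images.
- hearth: Brazing hearth, fixed: dark steel pan 220 (x) x 260 mm (y), yaw within 0.2 rad; floor 13 mm above the table, rim to 31 mm; a carrying handle at each y end (to 160 mm from the centre, 26 mm high). A half-round rail of radius 9 mm on the floor along y at x = +20 mm keys the first course. Origin: centre of underside, at table height
- brick_low: Full firebrick of the first course, laid on the pan floor over the rail, loose, 0.45 kg: 120 mm long (y, as the hearth's y), 60 wide (x), 40 thick (z); on top, mid-width, a half-round bead of radius 9 mm over the full length (49 mm in all); in the underside, mid-width, a square groove 22 wide, 11 deep, right through along y. Origin: centre of the underside
- bat_low: Half-length firebrick (bat) of the first course: like brick_low in section, origin and axes but 60 mm long (y), 0.22 kg, loose. It lies end to end with brick_low on the rail, touching it: at y = +90 or -90 mm in brick_low's frame, which end differs from start to start
- brick_beaded: Full firebrick for the second course, shape, size, origin and axes as brick_low (bead on top), about 0.45 kg. At the start on edge in either place of the rack: groove side towards the robot, bead side away (z level), y level, x straight down, so the origin is 30 mm and the top edge 60 mm above the rack's board. Stands stably on edge; tips flat past about 34 degrees
- brick_capping: Capping brick for the top course: as brick_beaded (groove, 120 x 60 x 40 mm, origin, axes) but its top is flat, without a bead. Stands on edge in the other place of the rack and stays there
- bat_loose: Half-length firebrick (bat) for the second course, same as bat_low: 60 x 60 x 40 mm plus the bead on top, groove in the underside, both along its y; origin centre of underside; about 0.22 kg. At the start flat on the table, bead up, in front of the robot between rack and hearth, yaw within 0.6 rad of the robot's axes
- rack: Drying rack, fixed, yaw within 0.2 rad: plywood board 210 (x) x 140 (y) x 12 mm, origin centre of underside. Two places, the brick's groove face at x = -62 or +23 mm, its bead reaching 49 mm to +x of that. On the groove side two dowels, 10 mm thick, 36 mm tall over the board, at y = +-40 mm; beyond the brick a batten 14 mm tall. Lift bricks straight up by the top 20 mm, above the bead
- brush: Small hand brush like a toothbrush, 14 x 162 x 14 mm, lying on the table in front of the hearth; bystander. Origin under its centre
- tape_roll: Roll of tape, 98 mm across, 24 mm high, lying far back between rack and hearth; bystander. Origin under its centre
Mind the look-alikes: they are no part of the job. Leave any black, brown or orange look-alike of the bat_loose alone.

How it is judged:
By the outcome, as a careful person would: the job done as asked, in the order asked, and still so for the second after the job is handed in, with the robot touching nothing.
It also fails if it takes over 72 s, if anything falls off the work surface, if the arm or the gripper's body presses on something with over 40 N, if the wrist force passes 120 N, or if a joint passes its speed limit or range.

## Working session

There is one attempt and no reset: what is moved stays moved. The work goes in short steps, each a Python script; the robot and the scene stay as the last script left them, time stands still between calls to the robot, and variables do not carry over. Pictures are saved under pics/ and viewed, at most 10 in all, crops included, and the job is handed in when it is done.

```bash
mkdir -p pics; python3 - <<'E'
from station import *
import cv2
for n in ("scene","side"):
    cv2.imwrite(f"pics/{n}0.png",read_camera(n)[:,:,::-1]); i=camera_info(n); print(n,i)
print(camera_info("wrist"),get_ee_rot(),get_time())
E
```

```text
scene {'intrinsics': array([[551.7812531 ,   0.        , 308.52785703],
       [  0.        , 551.7812531 , 234.56527516],
       [  0.        ,   0.        ,   1.        ]]), 'T': array([[ 0.63852382,  0.36011904, -0.68014822, -0.26116379],
       [-0.76955305,  0.28879085, -0.56955066, -0.61401956],
       [-0.00868545,  0.8870818 ,  0.46153054,  0.62129798],
       [ 0.        ,  0.        ,  0.        ,  1.        ]])}
side {'intrinsics': array([[439.18519002,   0.        , 318.9626985 ],
       [  0.        , 439.18519002, 230.54076746],
       [  0.        ,   0.        ,   1.        ]]), 'T': array([[-0.98450254,  0.10904733, -0.13734417,  0.41177271],
       [-0.17526535, -0.58471829,  0.79207738,  0.8066096 ],
       [ 0.00606627,  0.80387387,  0.59476887,  0.60421594],
       [ 0.        ,  0.        ,  0.        ,  1.        ]])}
{'intrinsics': array([[346.42499638,   0.        , 319.85909833],
       [  0.        , 346.42499638, 241.96951203],
       [  0.        ,   0.        ,   1.        ]]), 'tool_from_camera': array([[-2.39643559e-04,  9.70734628e-01,  2.40154585e-01,
         6.54797415e-02],
       [ 9.99999970e-01,  2.44033581e-04,  1.14580560e-05,
         1.41421808e-03],
       [-4.74830514e-05,  2.40154580e-01, -9.70734658e-01,
        -1.93627665e-01],
       [ 0.00000000e+00,  0.00000000e+00,  0.00000000e+00,
         1.00000000e+00]])} [-1.39968361e-04  1.87278405e-01  9.82306633e-01 -6.77100065e-04] 0.1
```

View pics/scene0.png

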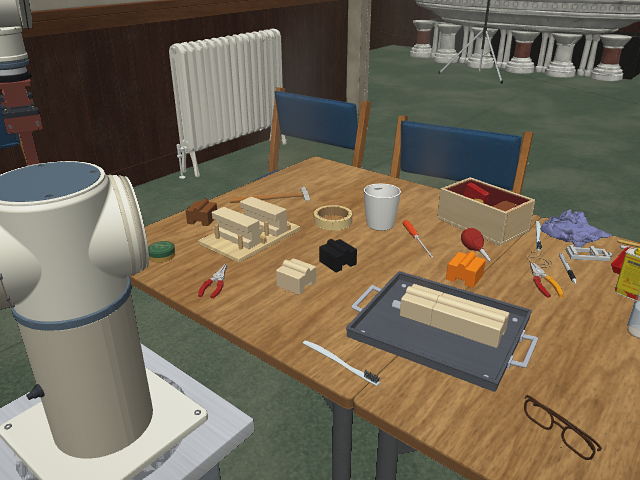

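View pics/side0.png

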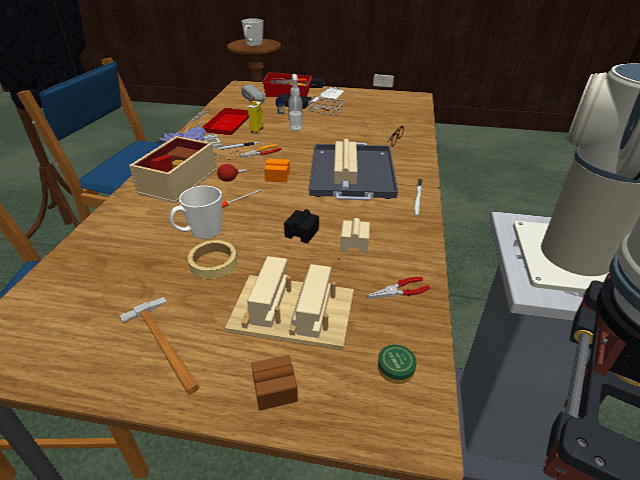

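The loose cream bat is at scene (296,275) and side (355,235). The black (338,254), brown (201,211) and orange (466,268) blocks are look-alikes. The rack is at scene (250,232) and the hearth at (440,325). Next I'll take close wrist views of each.

```bash
cat > h.py <<'E'
from station import *
import numpy as np, cv2
from scipy.spatial.transform import Rotation as R
def rq(q): return R.from_quat([q[1],q[2],q[3],q[0]])
def tq(yaw):  # tool down, closing axis (tool y) at world angle yaw
    y=np.array([np.cos(yaw),np.sin(yaw),0]); z=np.array([0,0,-1.]); x=np.cross(y,z)
    q=R.from_matrix(np.c_[x,y,z]).as_quat(); return np.array([q[3],q[0],q[1],q[2]])
def wristT():
    T=np.eye(4); T[:3,:3]=rq(get_ee_rot()).as_matrix(); T[:3,3]=get_tcp_pos()
    return T@camera_info("wrist")["tool_from_camera"]
def ray(name,px,z,T=None):
    i=camera_info(name); T=i["T"] if T is None else T; K=i["intrinsics"]
    px=np.atleast_2d(px).astype(float); z=np.broadcast_to(z,len(px))
    d=np.c_[(px[:,0]-K[0,2])/K[0,0],-(px[:,1]-K[1,2])/K[1,1],-np.ones(len(px))]@T[:3,:3].T
    return T[:3,3]+d*((z-T[2,3])/d[:,2])[:,None]
def snap(tag):
    T=wristT(); im=read_camera("wrist"); np.save(f"pics/{tag}.npy",T); cv2.imwrite(f"pics/{tag}.png",im[:,:,::-1])
def look(x,y,zc,tag,yaw):
    # put the camera (behind tool x by offset) so its axis hits x,y
    q=tq(yaw); M=rq(q).as_matrix(); C=camera_info("wrist")["tool_from_camera"]
    o=M@C[:3,3]; d=-(M@C[:3,:3])[:,2]
    p=np.array([x,y,0.03])-d*((0.03-zc)/d[2])-o
    move_pose(p,q); snap(tag); return p
E
python3 - <<'E'
from h import *
print(ray("scene",[[250,232],[296,280],[440,330],[296,262]],[0.012,0.02,0.03,.049]).round(3))
print(ray("side",[[293,305],[355,240],[345,165]],[0.012,0.02,0.05]).round(3))
print(rq(get_ee_rot()).as_matrix().round(2))
i=0
for p in [(.45,.3),(.42,.1),(.55,-.15)]:
  for yaw in (np.pi/2,-np.pi/2,0):
    print(p,yaw,inverse_kinematics([*p,.3],tq(yaw)))
E
```

```text
[[ 0.559  0.257  0.012]
 [ 0.454  0.02   0.02 ]
 [ 0.477 -0.292  0.03 ]
 [ 0.472  0.034  0.049]]
[[ 0.555  0.254  0.012]
 [ 0.464  0.048  0.02 ]
 [ 0.523 -0.233  0.05 ]]
[[-0.93  0.37 -0.  ]
 [ 0.37  0.93 -0.  ]
 [ 0.   -0.   -1.  ]]
(0.45, 0.3) 1.5707963267948966 [ 5.65997720e-01  1.85514242e-01  1.70114569e+00 -4.44089210e-16
  1.25493272e+00 -1.00479861e+00]
(0.45, 0.3) -1.5707963267948966 [ 5.65997720e-01  1.85514242e-01  1.70114569e+00 -4.44089210e-16
  1.25493272e+00  2.13679405e+00]
(0.45, 0.3) 0 [ 5.65997720e-01  1.85514242e-01  1.70114569e+00 -4.44089210e-16
  1.25493272e+00  5.65997720e-01]
(0.42, 0.1) 1.5707963267948966 [ 2.06176847e-01 -2.88955904e-04  1.90919567e+00 -4.44089210e-16
  1.23268594e+00 -1.36461948e+00]
(0.42, 0.1) -1.5707963267948966 [ 2.06176847e-01 -2.88955904e-04  1.90919567e+00 -4.44089210e-16
  1.23268594e+00  1.77697317e+00]
(0.42, 0.1) 0 [ 2.06176847e-01 -2.88955904e-04  1.90919567e+00 -4.44089210e-16
  1.23268594e+00  2.06176847e-01]
(0.55, -0.15) 1.5707963267948966 [-2.87127546e-01  2.33491095e-01  1.64034998e+00 -4.44089210e-16
  1.26775158e+00 -1.85792387e+00]
(0.55, -0.15) -1.5707963267948966 [-2.87127546e-01  2.33491095e-01  1.64034998e+00 -4.44089210e-16
  1.26775158e+00  1.28366878e+00]
(0.55, -0.15) 0 [-2.87127546e-01  2.33491095e-01  1.64034998e+00 -4.44089210e-16
  1.26775158e+00 -2.87127546e-01]
```

```bash
python3 - <<'E'
from h import *
print(look(.555,.255,.36,"rack",0))
print(look(.46,.035,.36,"bat",0))
print(look(.50,-.27,.40,"hearth",0), get_time())
a=cv2.imread("pics/rack.png");b=cv2.imread("pics/bat.png")
E
```

```text
[0.55358968 0.2711605  0.16637234]
[0.45980504 0.05004654 0.16637458]
[ 0.4998143  -0.24505529  0.20637508] 4.0
```

View pics/rack.png

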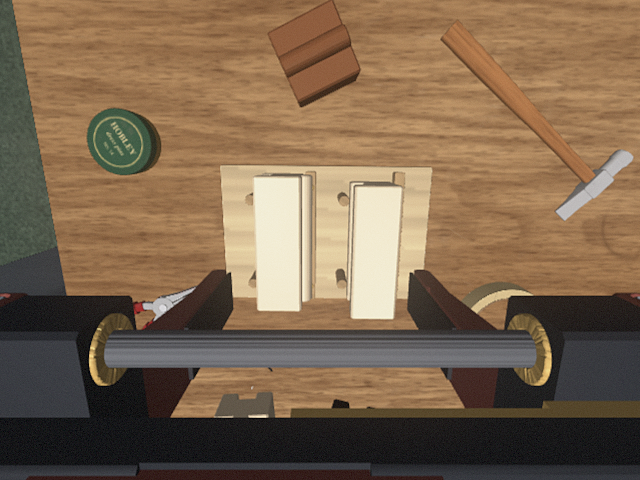

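View pics/bat.png

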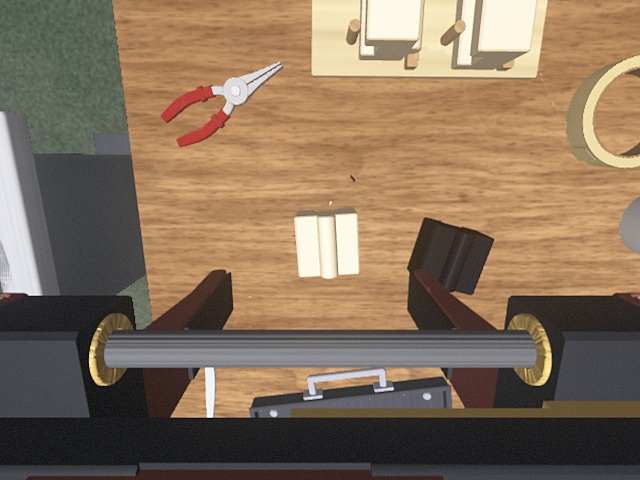

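View pics/hearth.png

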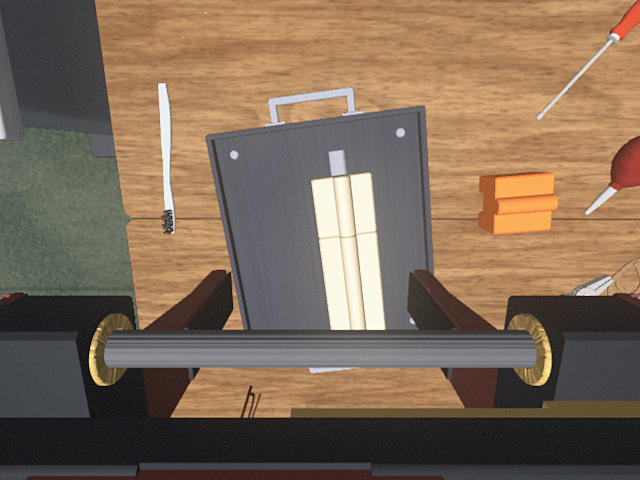

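The bricks in the rack are at wrist (280,243), which shows a stepped strip at x≈308 on its away side, and (376,250). The loose bat is cream at (327,243), with the black look-alike at (450,255). In the hearth, bat_low is at the +y end (345,205) and brick_low is below it, past the joint at y≈236. I need enlarged crops, plus one wall view that shows the whole wall.

```bash
python3 - <<'E'
from h import *
look(.52,-.36,.36,"wall",0)
s=cv2.imread("pics/side0.png")[250:340,225:357]; r=cv2.imread("pics/rack.png")[160:325,215:435]
b=cv2.imread("pics/bat.png")[200:285,285:365]; w=cv2.imread("pics/wall.png")
c=np.zeros((600,800,3),np.uint8)
def put(im,x,y,k):
    im=cv2.resize(im,None,fx=k,fy=k,interpolation=cv2.INTER_CUBIC); h,ww=im.shape[:2]; c[y:y+h,x:x+ww]=im[:600-y,:800-x]
put(s,0,0,3); put(b,480,0,4); put(r,0,270,2)
cv2.imwrite("pics/c1.png",c)
E
```

```text
(no output)
```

View pics/c1.png

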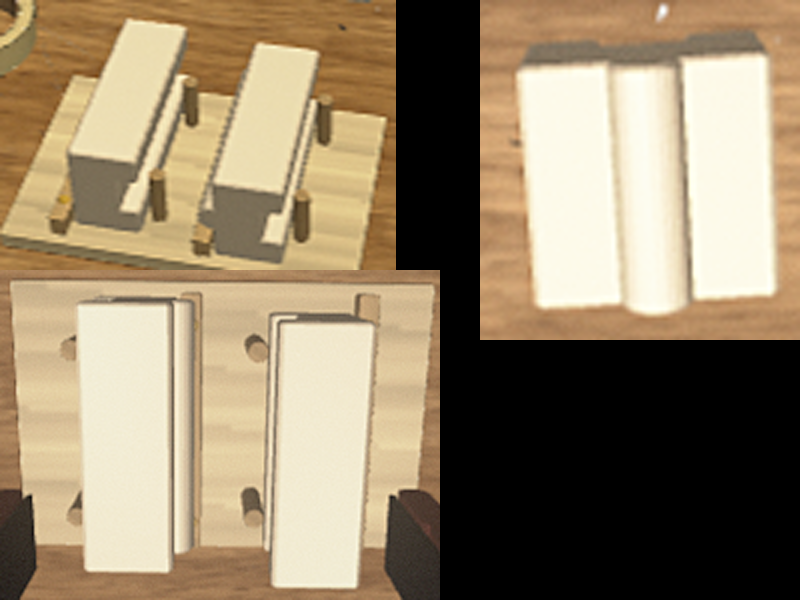

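View pics/wall.png

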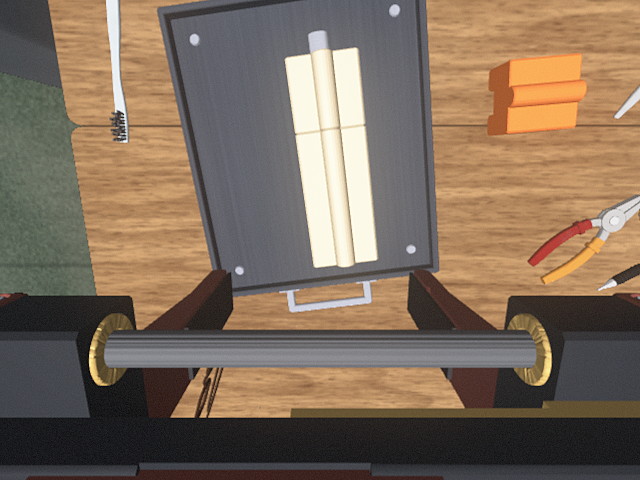

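The crop shows the bead on the near brick: the strip at c1 (182,430), and the step at side crop (207,215). Wrist (280,243) is therefore brick_beaded, and the other one with a flat away face is the capping brick. The cream bat at wrist (327,243) is the loose half brick. Wall corners in wall.png are (285,57), (358,48), (314,267) and (377,259), with the bat at the +y end. Next I compute poses and check that a tilted tool is feasible, so I can tip the brick flat and regrasp it.

```bash
python3 - <<'E'
from h import *
L=lambda t:np.load(f"pics/{t}.npy")
def fit(P,l,w):  # P: corners order TL,TR,BL,BR in image = (+y,-x),(+y,+x),(-y,-x),(-y,+x)
    o=np.array([[-w/2,l/2],[w/2,l/2],[-w/2,-l/2],[w/2,-l/2]]); P=P[:,:2]; c=P.mean(0)
    q=P-c; a=np.arctan2((o[:,0]*q[:,1]-o[:,1]*q[:,0]).sum(),(o*q).sum())
    Rm=np.array([[np.cos(a),-np.sin(a)],[np.sin(a),np.cos(a)]])
    return c.round(4),round(a,4),((q-o@Rm.T)*1e3).round(1).tolist()
print("brick",fit(ray("wrist",[[254,176],[301.5,175.5],[257.5,310.5],[300.5,310]],.072,L("rack")),.12,.04))
print("cap",fit(ray("wrist",[[355,185.5],[402.5,185.5],[351.5,318],[395,318.5]],.072,L("rack")),.12,.04))
b=np.array([[519,68],[769,54],[537,306],[775,293]],float); b=(b-[480,0])/4+[285,200]
print("bat",fit(ray("wrist",b,.04,L("bat")),.06,.06))
w=ray("wrist",[[285,57],[358.5,48],[314,267],[377.5,260]],.053,L("wall"))
print("wall",fit(w,.18,.06))
w=ray("wrist",[[285,57],[358.5,48],[295,133.5],[366,125.5]],.053,L("wall")); print("batlow",fit(w,.06,.06))
print("pan",ray("wrist",[[160,8],[428,0],[215,297],[438,270]],.031,L("wall")).round(3).tolist())
print("marks",ray("wrist",[[283,63],[408,275],[425,218],[312,76],[545,78],[567,130],[140,250],[385,372],[308,378]],[0,.0,0,0.012,.012,.024,0,.026,.026],L("bat")).round(3).tolist())
# IK for tilted tool
for x in (.45,.5,.55,.6):
  for t in (40,50,55):
    q=R.from_quat(np.roll(tq(0),-1)); q2=R.from_euler('y',-t,degrees=True)*q; v=q2.as_quat()
    s=inverse_kinematics([x,.11,.06],[v[3],*v[:3]]); print(x,t,None if s is None else s.round(2))
E
```

```text
brick (array([0.5178, 0.2636]), np.float64(-0.0154), [[0.7, -1.0], [-0.4, 0.1], [0.5, -0.2], [-0.8, 1.0]])
cap (array([0.6018, 0.2559]), np.float64(-0.0002), [[0.4, -0.5], [-0.5, -0.4], [0.3, 0.7], [-0.3, 0.2]])
bat (array([0.4687, 0.0345]), np.float64(0.0554), [[0.8, -0.5], [-0.7, -0.6], [0.9, 0.5], [-1.0, 0.5]])
wall (array([ 0.5324, -0.2853]), np.float64(0.1245), [[0.3, -0.3], [-0.3, -1.2], [0.5, 1.1], [-0.5, 0.4]])
batlow (array([ 0.5249, -0.2262]), np.float64(0.117), [[0.1, -0.1], [-0.5, -0.6], [0.1, 0.6], [0.3, 0.0]])
pan [[0.386, -0.157, 0.031], [0.61, -0.151, 0.031], [0.413, -0.416, 0.031], [0.637, -0.387, 0.031]]
marks [[0.426, 0.203, 0.0], [0.558, -0.009, 0.0], [0.572, 0.054, 0.0], [0.454, 0.19, 0.012], [0.671, 0.188, 0.012], [0.691, 0.141, 0.024], [0.268, 0.019, 0.0], [0.533, -0.112, 0.026], [0.448, -0.12, 0.026]]
0.45 40 None
0.45 50 None
0.45 55 None
0.5 40 None
0.5 50 None
0.5 55 None
0.55 40 None
0.55 50 None
0.55 55 None
0.6 40 None
0.6 50 None
0.6 55 None
```

```bash
python3 - <<'E'
from h import *
def tilt(phi,t): # tool z points to azimuth phi by t from down; closing axis in the tilt plane
    M=rq(tq(phi)).as_matrix(); ax=np.cross([0,0,-1],[np.cos(phi),np.sin(phi),0])
    v=(R.from_rotvec(ax*t)*R.from_matrix(M)).as_quat(); return [v[3],*v[:3]]
assert (rq(tilt(0,.5)).as_matrix()[:,2][0])>0
for name,pts in (("rad",[(.6,.12),(.7,.12),(.8,.1)]),("near",[(.5,.12),(.55,.12)])):
  for p in pts:
    for phi in (-90,-45,0,45,90,135,180):
      for s in (0,180):
        r=[]
        for t in (20,30,40,50,60):
          q=tilt(np.radians(phi),np.radians(t))
          if s: q=list(np.roll((R.from_quat(np.roll(q,-1))*R.from_euler('z',np.pi)).as_quat(),1))
          try: k=inverse_kinematics([*p,.08],q)
          except Exception as e: k=None
          if k is not None: r.append((t,k.round(1).tolist()))
        if r: print(p,phi,s,[a for a,_ in r],r[-1][1])
E
```

```text
(0.6, 0.12) -90 0 [20, 30, 40, 50, 60] [0.6, 0.9, 1.5, -0.8, 1.5, 2.5]
(0.6, 0.12) -90 180 [20, 30, 40, 50, 60] [0.6, 0.9, 1.5, -0.8, 1.5, -0.6]
(0.6, 0.12) -45 0 [20, 30, 40, 50] [0.6, 0.7, 2.0, -1.3, 0.9, 2.5]
(0.6, 0.12) -45 180 [20, 30, 40, 50] [0.6, 0.7, 2.0, -1.3, 0.9, -0.7]
(0.6, 0.12) 0 0 [20, 30] [0.2, 0.4, 2.1, -1.0, 0.1, 1.2]
(0.6, 0.12) 0 180 [30, 40, 50, 60] [0.3, 0.7, 2.4, 3.5, 1.0, -0.0]
(0.6, 0.12) 45 0 [20, 30, 40] [-0.1, 0.5, 2.1, 1.5, 0.5, -2.3]
(0.6, 0.12) 45 180 [20, 30, 40, 50, 60] [-0.3, 0.7, 2.2, 2.0, 0.9, 0.2]
(0.6, 0.12) 90 0 [20, 30, 40, 50] [-0.3, 0.7, 1.7, 0.9, 1.2, -2.4]
(0.6, 0.12) 90 180 [20, 30, 40, 50, 60] [-0.3, 0.8, 1.7, 1.0, 1.3, 0.6]
(0.6, 0.12) 135 0 [20, 30] [-0.0, 0.7, 1.5, 0.4, 1.3, -2.5]
(0.6, 0.12) 135 180 [20, 30, 40, 50, 60] [-0.1, 1.0, 1.2, 0.6, 1.8, 0.5]
(0.6, 0.12) 180 180 [20, 30, 40, 50, 60] [0.1, 1.1, 0.9, 0.1, 2.1, 0.1]
(0.7, 0.12) -90 0 [20, 30, 40, 50, 60] [0.5, 1.0, 1.2, -0.9, 1.6, 2.4]
(0.7, 0.12) -90 180 [20, 30, 40, 50, 60] [0.5, 1.0, 1.2, -0.9, 1.6, -0.8]
(0.7, 0.12) -45 0 [20, 30, 40, 50] [0.5, 0.7, 1.8, -1.3, 0.9, 2.3]
(0.
[... 2599 characters left out ...]
[0.6, 0.5, 2.0, -1.1, 0.8, 2.3]
(0.55, 0.12) -45 180 [20, 30, 40, 50] [0.7, 0.6, 2.1, -1.3, 0.9, -0.6]
(0.55, 0.12) 0 0 [20] [0.2, 0.4, 2.1, -0.3, 0.3, 0.5]
(0.55, 0.12) 0 180 [40, 50, 60] [0.4, 0.7, 2.4, 3.5, 1.1, 0.0]
(0.55, 0.12) 45 0 [20, 30, 40] [-0.1, 0.5, 2.2, 1.6, 0.5, -2.4]
(0.55, 0.12) 45 180 [20, 30, 40, 50, 60] [-0.3, 0.7, 2.3, 2.0, 1.0, 0.1]
(0.55, 0.12) 90 0 [20, 30, 40, 50] [-0.3, 0.7, 1.9, 0.9, 1.1, -2.5]
(0.55, 0.12) 90 180 [20, 30, 40, 50, 60] [-0.3, 0.8, 1.8, 1.0, 1.3, 0.5]
(0.55, 0.12) 135 0 [20] [0.0, 0.6, 1.7, 0.3, 1.1, -2.5]
(0.55, 0.12) 135 180 [20, 30, 40, 50, 60] [-0.1, 1.0, 1.4, 0.6, 1.7, 0.5]
(0.55, 0.12) 180 180 [20, 30, 40, 50, 60] [0.1, 1.1, 1.1, 0.1, 2.0, 0.1]
```

```bash
cat >> h.py <<'E'
def tilt(phi,t):
    M=rq(tq(phi)).as_matrix(); ax=np.cross([0,0,-1],[np.cos(phi),np.sin(phi),0])
    v=(R.from_rotvec(ax*t)*R.from_matrix(M)).as_quat(); return [v[3],*v[:3]]
E
python3 - <<'E'
from h import *
print("orange/screw tip",ray("wrist",[[480,175],[553,173],[541,118]],[.04,.04,0],np.load("pics/hearth.npy")).round(3).tolist())
print("black R",ray("wrist",[[492,240],[475,293]],.04,np.load("pics/bat.npy")).round(3).tolist())
print("mug,screw tip scene",ray("scene",[[381,226],[432,256],[408,222]],0).round(3).tolist())
q=tq(-.012); x,y=.518,.2635
command_gripper(.75)
move_pose([x,y,.16],q); movel([x,y,.054],v=.12)
command_gripper(0.0); print(get_grip_width()*88,get_finger_force())
movel([x,y,.20],v=.15); print(get_grip_width()*88,get_ft_force(),get_time())
qt=tilt(np.pi/2,np.radians(50))
for p in ([.69,-.03,.25],[.69,-.03,.044],[.69,-.14,.136]): 
    k=inverse_kinematics(p,qt); print(None if k is None else k.round(2))
E
```

```text
orange/screw tip [[0.663, -0.196, 0.04], [0.737, -0.194, 0.04], [0.741, -0.136, 0.0]]
black R [[0.625, 0.04, 0.04], [0.615, -0.014, 0.04]]
mug,screw tip scene [[0.804, 0.041, 0.0], [0.748, -0.132, 0.0], [0.866, -0.0, 0.0]]
0.3503512479040333 0.0
0.40313590343319267 [0.42857148 0.37557947 0.65508656] 10.5167
[-0.42  0.67  1.36  0.78  1.56 -2.18]
[-0.42  0.92  1.4   0.8   1.35 -2.39]
[-0.54  0.86  1.27  0.72  1.57 -2.33]
```

The fingers shut without the brick, so I look before doing anything else.

```bash
python3 - <<'E'
from h import *
print(get_tcp_pos(),get_ee_rot(),get_grip_width())
look(.555,.255,.40,"rack2",0); print(get_time())
a=cv2.imread("pics/rack2.png")[100:400,160:480]; s=read_camera("side")[230:360,200:380,::-1]
c=np.zeros((600,800,3),np.uint8); c[:375,:400]=cv2.resize(a,(400,375)); c[:289,400:]=cv2.resize(s,(400,289))
cv2.imwrite("pics/c2.png",c)
E
```

```text
[0.51738968 0.26316217 0.19907667] [-2.50975570e-04  7.11351988e-01  7.02835459e-01 -7.76797399e-04] 0.004581089811740826
10.85
```

View pics/c2.png

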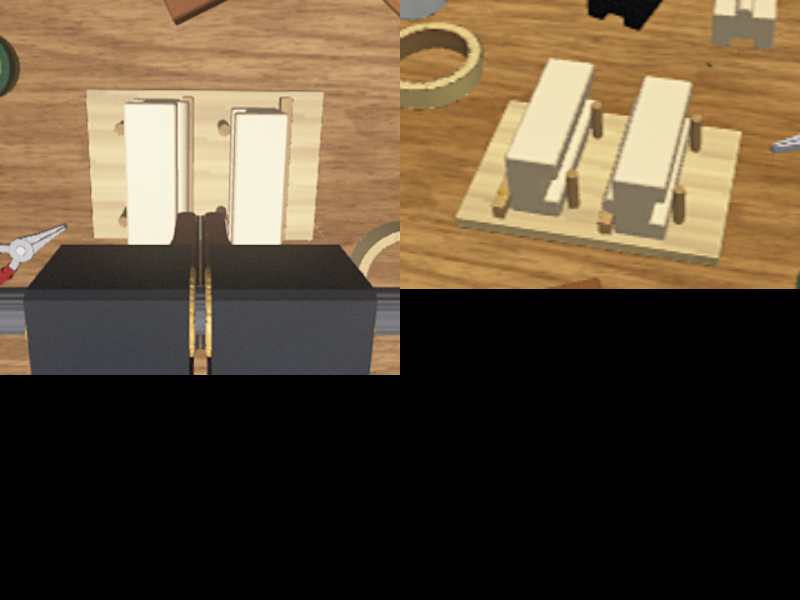

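Both bricks still stand undisturbed in c2 (near brick at (150,170), capping at (258,175)), with the fingers shut above them. I'll go back down and close in stages, reading the position and taking a side picture.

```bash
python3 - <<'E'
from h import *
x,y=.518,.2635
command_gripper(.75); print(get_grip_width(), get_tcp_pos())
move_pose([x,y,.12],tq(-.012)); print(get_tcp_pos().round(4)); r=movel([x,y,.054],v=.12,until_force=15); print(r,get_tcp_pos().round(4),get_ft_force().round(1))
s=read_camera("side")[200:350,220:400,::-1]; w=read_camera("wrist")[150:330,200:440,::-1]
for o in (.55,.45,.35):
    command_gripper(o); print(o,get_grip_width(),get_finger_force(),get_ft_force().round(1),get_tcp_pos().round(4))
w2=read_camera("wrist")[150:330,200:440,::-1]
c=np.zeros((600,800,3),np.uint8); c[:300,:400]=cv2.resize(w,(400,300)); c[300:,:400]=cv2.resize(w2,(400,300)); c[:333,400:]=cv2.resize(s,(400,333))
cv2.imwrite("pics/c3.png",c); print(get_time())
E
```

```text
0.7487998855013475 [0.55485038 0.2799255  0.20637202]
[0.5186 0.2638 0.1205]
False [0.5189 0.2639 0.0548] [0.4 0.4 0. ]
0.55 0.5515633426500235 0.0 [-0.3  0.3 -0.2] [0.518  0.2635 0.0541]
0.45 0.4498990859042678 0.0 [-0.5 -0.2 -1.1] [0.518  0.2635 0.054 ]
0.35 0.3484831105578457 0.0 [-0.3 -0.6 -0.7] [0.518  0.2635 0.054 ]
14.5833
```

View pics/c3.png

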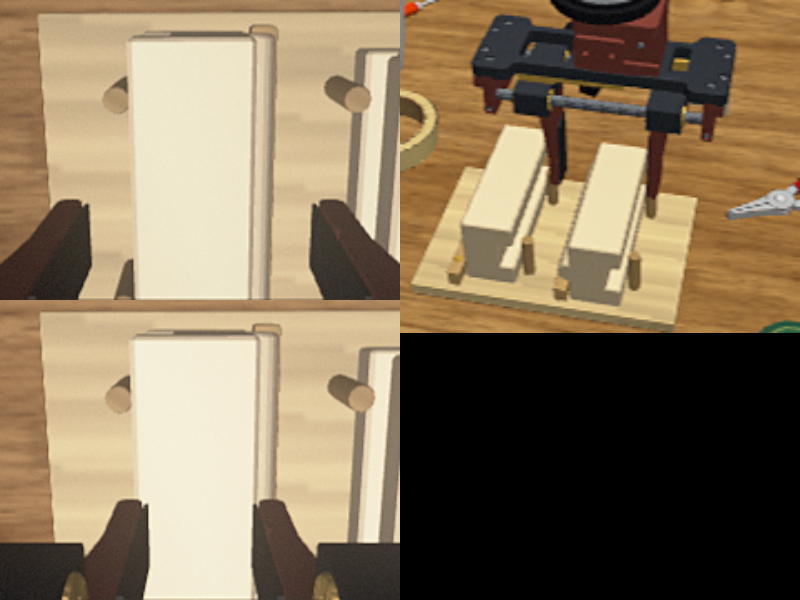

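At 31 mm opening the fingers overlap the brick's top (gap x 148–253 against the brick's 135–255 in the lower c3 crop). The real tips therefore sit well above the TCP. A light touch on the brick's top with the fingers shut will give the offset.

```bash
python3 - <<'E'
from h import *
x,y=.518,.2635
movel([x,y,.07],v=.15); command_gripper(0.0)
r=movel([x,y,.03],v=.04,until_force=4); z=get_tcp_pos(); print(r,z.round(4),get_ft_force().round(1),get_time())
movel([x,y,.085],v=.15); command_gripper(.75); print(get_time())
E
```

```text
True [0.5177 0.2634 0.0404] [-2.  -1.3  8.3] 16.2
17.75
```

Measured: the fingertips are 31.5 mm behind the reported TCP, so I correct all heights by that. Now I pick, tilt 45°, and set the brick on its edge in the clear spot near (0.69, −0.02).

```bash
echo 'D=.0315  # real fingertips lie this far behind the reported TCP' >> h.py
python3 - <<'E'
from h import *
x,y=.518,.2635; t=np.radians(45); qt=tilt(np.pi/2,t); d=np.array([0,np.sin(t),-np.cos(t)])
P=np.array([.695,-.013,.0105*np.cos(t)+.02*np.sin(t)+.001])
for p in (P+[0,0,.2],P,P-.1*d): assert inverse_kinematics(p,qt) is not None
movel([x,y,.054-D],v=.12); command_gripper(0.0); print(get_grip_width()*88,get_finger_force())
assert get_grip_width()>.4
movel([x,y,.19],v=.18); print(get_grip_width()*88,get_ft_force().round(1))
move_pose(P+[0,0,.2],qt); print(get_grip_width()*88,get_time())
movel(P+[0,0,.03],v=.2); r=movel(P,v=.06,until_force=6); print(r,get_tcp_pos().round(4),get_ft_force().round(1))
snap("tilt")
command_gripper(.68); movel(P-.10*d,v=.15); print(get_time())
s=read_camera("side"); cv2.imwrite("pics/side2.png",s[60:330,130:450,::-1].repeat(2,0).repeat(2,1))
E
```

```text
39.88050717380116 29.96423900127411
40.12600026425038 [ 1.  -0.9 -6.5]
39.76336803145706 22.2583
True [ 0.6944 -0.013   0.0219] [ 0.  -2.1  5.4]
25.1833
```

View pics/side2.png

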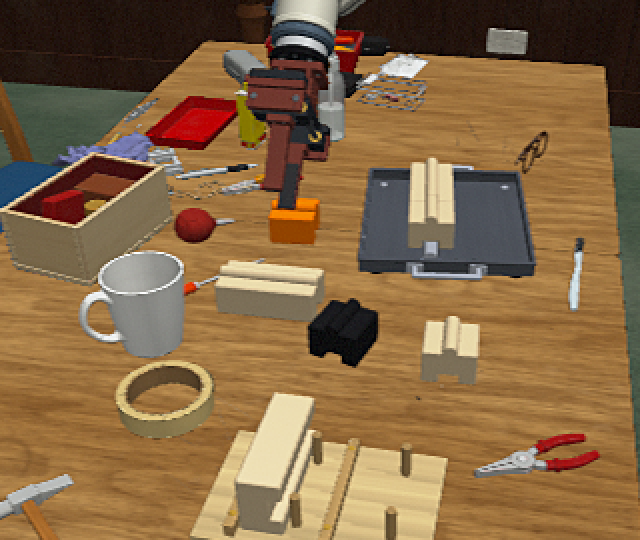

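The brick now lies flat with its bead up at side2 (270,290), clear of everything. The wall, bat and capping brick are untouched. I've used my picture allowance, so I'll measure with a mask fit from straight overhead, using the same tool yaw as for the grasp and the placing.

```bash
cat >> h.py <<'E'
def over(x,y,zc,yaw):  # camera straight above x,y with tool yaw
    q=tq(yaw); o=rq(q).as_matrix()@camera_info("wrist")["tool_from_camera"][:3,3]
    move_pose(np.array([x,y,zc])-o,q)
def measure(x,y,ztop,tag,win=.12,thr=140):
    snap(tag); T=np.load(f"pics/{tag}.npy"); im=cv2.imread(f"pics/{tag}.png")
    m=((im.min(2)>thr)*255).astype(np.uint8); m[300:]=0
    m=cv2.morphologyEx(m,cv2.MORPH_CLOSE,np.ones((7,7)))
    best=None
    for c in cv2.findContours(m,cv2.RETR_EXTERNAL,cv2.CHAIN_APPROX_NONE)[0]:
        if cv2.contourArea(c)<800: continue
        P=ray("wrist",c[:,0]+0.0,ztop,T)[:,:2]
        (cx,cy),(w,h),a=cv2.minAreaRect((P*1000).astype(np.float32))
        dd=np.hypot(cx/1e3-x,cy/1e3-y)
        if dd<win and (best is None or dd<best[0]):
            if w<h: w,h,a=h,w,a+90
            best=(dd,cx/1e3,cy/1e3,np.radians(a),w,h)   # a: direction of long side
    return best
E
python3 - <<'E'
from h import *
t=np.radians(45); d=np.array([0,np.sin(t),-np.cos(t)])
p=get_tcp_pos(); movel(p-.06*d,v=.2)
over(.695,-.05,.36,np.pi/2); 
for thr in (120,150): print(measure(.695,-.05,.04,"b1",thr=thr))
im=cv2.imread("pics/b1.png"); print(im[100:220:8,320].tolist()); print(get_time())
E
```

```text
(np.float64(0.0012779320634931088), 0.6961489868164062, -0.04944058990478516, np.float64(0.0047490549661539806), 122.03028106689453, 60.16447448730469)
(np.float64(0.0013980235920635952), 0.6963482055664062, -0.049630119323730466, np.float64(0.002087890466669326), 121.90499877929688, 59.13856506347656)
[[217, 240, 248], [217, 238, 248], [217, 240, 248], [214, 238, 247], [218, 240, 248], [216, 239, 248], [217, 239, 248], [214, 239, 248], [212, 238, 248], [213, 238, 248], [215, 238, 248], [214, 237, 248], [212, 237, 248], [212, 237, 248], [212, 236, 248]]
26.4583
```

```bash
python3 - <<'E'
from h import *
over(.532,-.285,.36,.12)
for thr in (120,150): print("wall",measure(.532,-.285,.053,"w1",thr=thr))
p=get_tcp_pos(); move_pose([.6,-.12,.2],tq(.9))
x,y=.6963,-.0495; q=tq(np.pi/2+.003)
command_gripper(.85)
move_pose([x,y,.09],q); r=movel([x,y,.006-D],v=.12,until_force=10); print(r,get_tcp_pos().round(4))
command_gripper(0.0); print(get_grip_width()*88,get_finger_force()); 
movel([x,y,.13],v=.18); print(get_grip_width()*88,get_ft_force().round(1),get_ft_torque().round(2),get_time())
E
```

```text
wall (np.float64(0.005135532621226919), 0.5360811157226563, -0.2818825988769531, np.float64(1.6891377014818778), 203.6611785888672, 77.1843032836914)
wall (np.float64(0.0059495728808288085), 0.531134765625, -0.2791136779785156, np.float64(1.6990234886063063), 196.21104431152344, 59.54948806762695)
False [ 0.6971 -0.0496 -0.0246]
59.86629610817511 29.998302273452282
60.12125397510779 [ 0.1 -0.3 -4.9] [0.04 0.04 0.01] 32.5667
```

```bash
python3 - <<'E'
from h import *
T=np.load("pics/w1.npy"); im=cv2.imread("pics/w1.png").astype(int)
for thr in (160,190):
    m=((im[:,:,0]>thr)&(im[:,:,2]-im[:,:,0]>18)).astype(np.uint8); m[300:]=0
    m=cv2.morphologyEx(m,cv2.MORPH_CLOSE,np.ones((5,5)))
    c=max(cv2.findContours(m,cv2.RETR_EXTERNAL,cv2.CHAIN_APPROX_NONE)[0],key=cv2.contourArea)
    P=ray("wrist",c[:,0]+0.,.053,T)[:,:2]*1e3
    r=cv2.minAreaRect(P.astype(np.float32)); print(r, cv2.boundingRect(c))
    # in the wall frame (yaw .1245): sides' slopes and ends away from the bead
    a=.1245; ex=np.array([np.cos(a),np.sin(a)]); ey=np.array([-np.sin(a),np.cos(a)]); Q=(P-[532,-285])@np.c_[ex,ey]
    for s in (-1,1):
        k=(np.sign(Q[:,0])==s)&(abs(Q[:,0])>25)&(abs(Q[:,1])<75); f=np.polyfit(Q[k,1],Q[k,0],1)
        e=(np.sign(Q[:,1])==s)&(abs(Q[:,1])>75)&(abs(Q[:,0])<25)&(abs(Q[:,0])>13); eb=(np.sign(Q[:,1])==s)&(abs(Q[:,1])>75)&(abs(Q[:,0])<5)
        print(s,"side slope,off",f.round(4),"std",Q[k,0].std().round(2),"end",np.median(Q[e,1]).round(2),"bead end",np.median(Q[eb,1]).round(2))
E
```

```text
((531.709716796875, -285.1341857910156), (59.161720275878906, 184.1080780029297), 7.33957052230835) (283, 40, 74, 222)
-1 side slope,off [-4.10000e-03 -2.94289e+01] std 0.31 end -89.24 bead end -92.13
1 side slope,off [-4.30000e-03  2.88514e+01] std 0.3 end 89.01 bead end 91.24
((531.4283447265625, -284.69256591796875), (58.32164001464844, 183.16493225097656), 7.434224605560303) (283, 40, 73, 221)
-1 side slope,off [-4.6000e-03 -2.9198e+01] std 0.32 end -88.76 bead end -91.17
1 side slope,off [-5.6000e-03  2.8148e+01] std 0.34 end 88.7 bead end 88.33
```

```bash
cat >> h.py <<'E'
WC=np.array([.5317,-.2851]); WA=.129; EY=np.array([-np.sin(WA),np.cos(WA)]); EX=np.array([np.cos(WA),np.sin(WA)])
E
python3 - <<'E'
from h import *
q=tq(WA); c=WC+.0302*EY; zs=.053+.006-D
move_pose([*c,.12],q); movel([*c,zs+.012],v=.15); print(get_ft_force().round(1))
r=movel([*c,zs+.0005],v=.03,until_force=12); print(r,get_tcp_pos().round(4),zs,get_ft_force().round(1),get_time())
E
```

```text
[-0.3 -0.2 -5.5]
True [ 0.5281 -0.2553  0.0283] 0.027499999999999997 [-0.8 -0.4  6.6] 34.725
```

It's seated to within 1 mm of the computed full depth. I release, then fetch the bat.

```bash
python3 - <<'E'
from h import *
c=get_tcp_pos(); command_gripper(.85); movel([c[0],c[1],.13],v=.2)
over(.4685,.0345,.36,.055)
for thr in (120,150,170): m=measure(.4685,.0345,.04,"bat2",thr=thr); print(m)
print(get_time())
E
```

```text
(np.float64(0.0018272957872540773), 0.4668501586914062, 0.03371448516845703, np.float64(0.026420026913374788), 179.43679809570312, 68.867919921875)
(np.float64(0.001301573059158136), 0.4677713317871094, 0.035578487396240234, np.float64(1.6472700045043092), 63.94232940673828, 59.333011627197266)
(np.float64(0.001447284847697065), 0.4680178527832031, 0.0358646125793457, np.float64(1.640652348801085), 63.15043640136719, 58.93391418457031)
36.9333
```

```bash
cat >> h.py <<'E'
def edges(tag,ztop,c0,a,hw,hl,thr=170):
    T=np.load(f"pics/{tag}.npy"); im=cv2.imread(f"pics/{tag}.png").astype(int)
    m=((im[:,:,0]>thr)&(im[:,:,2]-im[:,:,0]>18)).astype(np.uint8); m[300:]=0
    m=cv2.morphologyEx(m,cv2.MORPH_CLOSE,np.ones((5,5)))
    c=max(cv2.findContours(m,cv2.RETR_EXTERNAL,cv2.CHAIN_APPROX_NONE)[0],key=cv2.contourArea)
    P=(ray("wrist",c[:,0]+0.,ztop,T)[:,:2]-c0)*1e3
    Q=P@np.array([[np.cos(a),-np.sin(a)],[np.sin(a),np.cos(a)]])
    for s in (-1,1):
        k=(s*Q[:,0]>hw-6)&(abs(Q[:,1])<hl-8); e=(s*Q[:,1]>hl-8)&(abs(Q[:,0])<hw-5)&(abs(Q[:,0])>13)
        print(s,"side",np.polyfit(Q[k,1],Q[k,0],1).round(4),"end",np.polyfit(Q[e,0],Q[e,1],1).round(4))
E
python3 -c "
from h import *
edges('bat2',.04,np.array([.468,.0352]),.06,30,30)"
```

```text
-1 side [-5.20000e-03 -2.89833e+01] end [-6.40000e-03 -2.99361e+01]
1 side [1.24000e-02 2.91792e+01] end [-6.50000e-03  2.81942e+01]
```

```bash
python3 - <<'E'
from h import *
x,y=.4682,.0343; q=tq(.055)
move_pose([x,y,.09],q); movel([x,y,.006-D],v=.12,until_force=10)
command_gripper(0.0); print(get_grip_width()*88,get_finger_force()); assert get_grip_width()>.6
movel([x,y,.12],v=.2)
q=tq(WA); c=WC-.0607*EY; zs=.053+.006-D
move_pose([*c,.14],q); movel([*c,zs+.012],v=.15); print(get_ft_force().round(1))
r=movel([*c,zs+.0005],v=.03,until_force=12); print(r,get_tcp_pos().round(4),zs,get_ft_force().round(1),get_time())
E
```

```text
59.962496426242694 29.9833507463336
[ 0.1 -1.1 -2. ]
False [ 0.5396 -0.3454  0.0281] 0.027499999999999997 [ 0.1 -1.2 -0.9] 42.575
```

```bash
python3 - <<'E'
from h import *
c=get_tcp_pos(); command_gripper(.85); movel([c[0],c[1],.14],v=.2)
over(*WC,.42,WA); snap("fin"); print(get_time())
edges("fin",.093,WC,WA,30,90)
T=np.load("pics/fin.npy"); im=cv2.imread("pics/fin.png")
# rectify top faces plane z=.093 into wall frame, 0.25 mm/px, report the profile across the joint
C=camera_info("wrist"); K=C["intrinsics"]
g=np.arange(-40,-20,.25)/1e3; 
Ti=np.linalg.inv(T)
def samp(u,v,z):
    w=np.array([*(WC+u*EX+v*EY),z,1]); p=Ti@w; return K[0,0]*p[0]/-p[2]+K[0,2], K[1,2]-K[1,1]*p[1]/-p[2]
for us in ((-.026,-.014),(.014,.026)):
    prof=[]
    for v in g:
        xy=np.array([samp(u,v,.093) for u in np.linspace(*us,15)],np.float32)
        prof.append(cv2.remap(im,xy[None,:,0],xy[None,:,1],cv2.INTER_LINEAR)[0].mean())
    print(us,np.array(prof).round()[::2].astype(int).tolist())
# heights: apparent width of each brick's top face tells z
E
```

```text
44.2417
-1 side [ 1.10000e-03 -2.87767e+01] end [-2.00000e-04 -8.97343e+01]
1 side [1.90000e-03 2.88978e+01] end [-5.00000e-04  9.05385e+01]
(-0.026, -0.014) [244, 244, 244, 244, 244, 244, 244, 244, 244, 244, 244, 244, 245, 246, 245, 242, 229, 212, 182, 152, 125, 103, 110, 128, 168, 203, 233, 245, 247, 246, 245, 244, 244, 244, 244, 244, 244, 244, 244, 244]
(0.014, 0.026) [243, 243, 243, 243, 243, 243, 243, 243, 243, 243, 243, 243, 243, 244, 244, 243, 234, 223, 192, 159, 128, 104, 111, 130, 168, 204, 233, 244, 246, 245, 244, 243, 243, 243, 243, 243, 243, 243, 243, 243]
```

```bash
cat >> h.py <<'E'
def joint(tag,z,v0):
    T=np.load(f"pics/{tag}.npy"); Ti=np.linalg.inv(T); im=cv2.imread(f"pics/{tag}.png"); K=camera_info("wrist")["intrinsics"]
    for us in ((-.026,-.014),(.014,.026)):
        g=np.arange(-8,8,.25); pr=[]
        for v in g:
            xy=[]
            for u in np.linspace(*us,15):
                p=Ti@np.array([*(WC+u*EX+(v0+v/1e3)*EY),z,1]); xy.append((K[0,0]*p[0]/-p[2]+K[0,2],K[1,2]-K[1,1]*p[1]/-p[2]))
            xy=np.array(xy,np.float32); pr.append(cv2.remap(im,xy[None,:,0],xy[None,:,1],cv2.INTER_LINEAR)[0].mean())
        pr=np.array(pr); dd=np.clip(pr.max()-5-pr,0,None)
        print(tag,"min",pr.min().round(),"area mm",(dd.sum()*.25/pr.max()).round(2),"at",(v0*1e3+(g*dd).sum()/dd.sum()).round(2))
E
python3 -c "
from h import *
joint('w1',.053,.030); joint('fin',.093,-.030)
edges('w1',.053,WC,WA,30,90); edges('fin',.093,WC,WA,30,90)"
```

```text
w1 min 211.0 area mm 0.23 at 29.9
w1 min 211.0 area mm 0.22 at 29.94
fin min 103.0 area mm 1.66 at -29.43
fin min 104.0 area mm 1.55 at -29.35
-1 side [ 3.00000e-04 -2.89855e+01] end [-8.00000e-03 -8.91825e+01]
1 side [-2.00000e-04  2.89897e+01] end [-3.40000e-03  8.90558e+01]
-1 side [ 1.10000e-03 -2.87767e+01] end [-2.00000e-04 -8.97343e+01]
1 side [1.90000e-03 2.88978e+01] end [-5.00000e-04  9.05385e+01]
```

The gap is about 1.8 mm: the full brick sits about 1.3 mm too far toward +y and the bat about 0.5 mm too far toward −y. I regrip each and correct it by that amount.

```bash
python3 - <<'E'
from h import *
q=tq(WA); zs=.053+.006-D
def shift(v,dv):
    a=WC+v*EY; b=WC+(v+dv)*EY
    move_pose([*a,.09],q); movel([*a,zs+.0006],v=.13); command_gripper(0.0)
    print(get_grip_width()*88)
    movel([*a,zs+.0016],v=.03); movel([*b,zs+.0016],v=.01); movel([*b,zs+.0003],v=.02)
    command_gripper(.85); movel([*b,.10],v=.2)
shift(.0302,-.00125); shift(-.0607,.00045)
over(*WC,.42,WA); snap("fin2"); print(get_time())
joint('fin2',.093,-.030); edges('fin2',.093,WC,WA,30,90)
E
```

```text
59.991252869834675
59.79562119142932
51.5167
fin2 min 97.0 area mm 1.31 at -29.22
fin2 min 101.0 area mm 1.22 at -29.17
-1 side [-1.60000e-03 -2.91477e+01] end [ 1.0000e-04 -8.9027e+01]
1 side [-4.00000e-04  2.85715e+01] end [-7.000e-04  9.085e+01]
```

```bash
python3 - <<'E'
from h import *
q=tq(WA); zs=.053+.006-D; v=.0302
S=lambda: ((get_tcp_pos()[:2]-WC)@np.c_[EX,EY]*1e3).round(2).tolist()+[round(get_tcp_pos()[2],4)]+get_ft_force().round(1).tolist()
a=WC+v*EY; b=WC+(v-.0014)*EY
move_pose([*a,.09],q); movel([*a,zs+.0006],v=.13); command_gripper(0.0); print(get_grip_width()*88,S())
movel([*a,zs+.003],v=.03); wait(.1); print(S())
movel([*b,zs+.003],v=.01); wait(.2); print(S())
movel([*b,zs+.0003],v=.02); wait(.1); print(S())
command_gripper(.85); print(S()); movel([*b,.10],v=.2)
over(*WC,.42,WA); wait(.3); snap("fin3"); print(get_time())
joint('fin3',.093,-.030); edges('fin3',.093,WC,WA,30,90)
E
```

```text
59.67572433405205 [0.24, 29.79, np.float64(0.0291), -1.9, 0.2, 5.9]
[-0.37, 30.57, np.float64(0.03), 0.2, -0.7, -5.5]
[-0.01, 28.81, np.float64(0.0305), -0.3, 0.7, -5.3]
[0.33, 28.6, np.float64(0.0289), -2.3, 1.5, 6.6]
[0.04, 28.76, np.float64(0.0278), -0.3, 0.1, 0.8]
56.4583
fin3 min 157.0 area mm 0.68 at -29.75
fin3 min 158.0 area mm 0.69 at -29.77
-1 side [ 2.40000e-03 -2.88114e+01] end [ 1.20000e-03 -8.92561e+01]
1 side [2.50000e-03 2.89332e+01] end [2.00000e-04 8.92543e+01]
```

```bash
python3 -c "
from station import *
print(job_done(),get_time())"
```

```text
the job is handed in; nothing more can be done
the job is handed in; nothing more can be done
```

I laid the second course and handed the job in at about 56 s: the full beaded brick sits over the half brick and half the full one, with the loose half brick beside it, about 0.5 mm between them and ends flush to about 0.2 mm by camera; both went down to within 1 mm of full seating depth, though I didn't re-measure the first course afterwards.

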